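Shingle coated glass plates along a drying tray

ROBOT

A 6-joint arm with a two-finger parallel gripper is mounted at the origin on the work surface. World frame = base frame: x ahead of the robot, y to its left, z up, the work surface at z = 0. Lengths are in mm, angles in degrees, forces in N, time in s.
With the tool pointing down it reaches from about 300 to 850 mm from the base axis. Payload 4.2 kg.
Tool frame: the origin (TCP) lies at the very end of the fingers, on their centre line; the grasp point (between the pads) lies 19 mm behind it; z points along the fingers, x is the direction in which the jaws open and shut, and the axes are right-handed (so a half turn about z gives the same grasp; the last joint's range is limited). The gripper opens to 91 mm and grips with 3 to 60 N. Pads are 32 mm wide; open, the fingers measure 118 mm over their backs; the gripper's body (76 mm by 178 mm) begins 60 mm behind the grasp point.
Start: joints at [-67.724, 18.312, 89.639, -0, 72.044, -1.146], TCP at [228.572, -527.634, 213.976] pointing down, gripper open.
Joint ranges: [-177.97, 177.97], [-48.28, 115.42], [12.27, 149.76], [-77.06, 257.06], [2.81, 150.46], [-146.56, 146.56]. Speed limits (degrees/s): [147.25, 147.25, 180, 180, 180, 180].

INTERFACE

Orientations are given as [roll, pitch, yaw] about the fixed x, y, z axes, in that order (R = Rz(yaw) Ry(pitch) Rx(roll)).
In Python, from workcell import env gives the robot as it stands.
- The arm moves only by the tool servo_tool, never from a script. Its argument "plan" is a list of rows, each a list of 3 entries, a list of its own where there are three numbers: the turn, a rotation vector about the tool's x, y, z in degrees, then the shift along the tool's x, y, z in mm, then the finger opening in mm, from 0 to 91.2. In form: [[[ax, ay, az], [dx, dy, dz], claw], ...]. A call has exactly 10 rows; each row shifts and turns the pose as measured when the row begins, along the tool's axes as they then stand; what a row does not reach is not made up. A row lasts 1/8 s, in which the tool goes at most 62.5 mm and 10.7 degrees, less where a joint would pass 70% of its speed; a pose out of reach is approached as far as the arm can. A call with a gripper value outside its range is refused whole. The fingers move at their own pace and stop on an object; "squeeze" is the grip in N (left out, the last holds). Time passes only in rows, so rows that do not move let the fingers close, or fill a call up. It gives the time, the measured TCP pose, the force and the opening at its end, in the units of the state.
- env.state(): the state, without advancing time (a new reading comes with each control period).
- env.grab_frame(name): name is "side" or "top"; returns a dict with "pixels" (480x640x3 uint8, red, green, blue), "intrinsics" (3x3 intrinsics, pixels), "distortion" ([k1, k2, p1, p2, k3] as OpenCV has them; the pictures are not rectified), "eye" and "attitude" of the camera in the world. Camera axes: x right, y up, looking along -z (the intrinsics and any distortion apply to the point x, -y, -z); pixel columns grow to the right and rows downward; lengths in mm; the calibration is good to about 2 mm. A picture is of the moment at which its call begins. There is no depth.
- env.job_done(): hands the job in, once; it reports no verdict.
The state is a dict: "time_s": time; "qpos": joint angles; "qvel": joint speeds; "effort": joint torques, N m; "ee_pos": TCP position; "ee_rot": TCP orientation; "force": force on the tool from outside, world axes, zero at the start; "torque": the same for the moment, N m; "gripper_width": finger opening in mm.
Only numpy, scipy, OpenCV 4.12 (cv2) and the standard library are available. Lean on these libraries where they do the work, as an engineer would, in place of code of your own. Each camera call takes 0.05 s, during which the arm holds its last target.

TASK

Lay the three coated glass plates in the steel tray as an overlapping row, white side up, straight along the tray and centred across its width: first the longest, flat on the tray floor and close up to the tall end wall; then the middle one and last the shortest, each with one end resting about 30 mm over the plate before it and its other end down on the tray floor. Set the plates down rather than dropping them, let go of each before fetching the next, and leave the bottles standing where they are.

Things in the scene. Friction and masses are not known exactly. Their poses are not given: they have to be found in the camera images.
- tray: shallow dark steel tray, fixed: 330 mm long (own y axis) x 130 mm wide (x) inside. Floor's upper face 4 mm above the bench; walls 3 mm thick, their rims 10 mm above the bench, except the end wall at +y, which is 30 mm high (the tall end wall, inner face at y = +165 mm). Origin at the centre of the underside, on the bench; z up.
- long_center (a point): centre (half-way up) of the longest of three flat glass plates, white coated top: 140 mm long (own y axis), 60 wide (x), 6 thick (z), about 115 g. Starts level, white side up, on a fixed aluminium block 40 wide (across the plate), 60 long, 14 high, so its underside is 14 mm above the bench and its long edges overhang the block by 5 to 15 mm. Either end may lead; the plates differ only in length.
- middle_center (a point): centre (half-way up) of the middle of three flat glass plates, white coated top: 120 mm long (own y axis), 60 wide (x), 6 thick (z), about 100 g. Starts level, white side up, on a fixed aluminium block 40 wide (across the plate), 60 long, 14 high, so its underside is 14 mm above the bench and its long edges overhang the block by 5 to 15 mm. Either end may lead; the plates differ only in length.
- short_center (a point): centre (half-way up) of the shortest of three flat glass plates, white coated top: 100 mm long (own y axis), 60 wide (x), 6 thick (z), about 83 g. Starts level, white side up, on a fixed aluminium block 40 wide (across the plate), 60 long, 14 high, so its underside is 14 mm above the bench and its long edges overhang the block by 5 to 15 mm. Either end may lead; the plates differ only in length.
- amber_a: amber glass jar with white cap, 60 mm diameter, 115 mm high; a bystander, loose; origin at the centre of its underside
- amber_b: second amber glass jar like the first; a bystander, loose; origin at the centre of its underside
- red_bottle: red plastic bottle, 72 mm diameter, 180 mm high; a bystander, loose; origin at the centre of its underside
Not all that is in view belongs to the job. What is shaped like the part that bears middle_center but blue or orange is not meant.

How it is judged (in metres and radians):
On the way, in this order (a step that is already met when the one before it is completed fails the run):
1. the longest plate lies flat on the tray floor, close up to the tall end wall, and is let go (x of long_center in the frame of tray between -0.015 and 0.015 m and angle between the y axis of long_center and the y axis of tray, either way round below 0.12 rad and y of long_center in the frame of tray above 0.08 m and z of long_center in the frame of tray below 0.01 m and angle between long_center's own z axis and vertical below 0.025 rad and contact force between plate_long and the fingers below 0.05 N), for 0.2 s.
2. the middle plate leans with one end on the longest plate and the other on the tray floor, and is let go (x of middle_center in the frame of tray between -0.015 and 0.015 m and angle between the y axis of middle_center and the y axis of tray, either way round below 0.12 rad and horizontal distance between long_center and middle_center between 0.085 and 0.115 m and angle between middle_center's own z axis and vertical between 0.035 and 0.12 rad and z of middle_center in the frame of tray below 0.015 m and y of middle_center in the frame of tray below 0.03 m and contact force between plate_middle and the fingers below 0.05 N), for 0.2 s.
3. the shortest plate leans with one end on the middle plate and the other on the tray floor, and is let go (x of short_center in the frame of tray between -0.015 and 0.015 m and angle between the y axis of short_center and the y axis of tray, either way round below 0.12 rad and horizontal distance between middle_center and short_center between 0.065 and 0.095 m and angle between short_center's own z axis and vertical between 0.035 and 0.16 rad and z of short_center in the frame of tray below 0.0155 m and y of short_center in the frame of tray below -0.04 m and contact force between plate_short and the fingers below 0.05 N), for 0.2 s.
At the end, for the whole second after the job is handed in: Plates centred across the tray within 15 mm, straight within 0.12 rad; longest flat on the floor, within 15 mm of the tall end wall; middle over longest and shortest over middle by 15 to 45 mm, each leaning (at least 0.035 rad), upper end on the plate before it, lower end on the tray floor (x of long_center in the frame of tray between -0.015 and 0.015 m and angle between the y axis of each of long_center, middle_center, short_center and the y axis of tray, either way round below 0.12 rad and y of long_center in the frame of tray above 0.08 m and z of long_center in the frame of tray below 0.01 m and angle between long_center's own z axis and vertical below 0.025 rad and x of middle_center in the frame of tray between -0.015 and 0.015 m and horizontal distance between long_center and middle_center between 0.085 and 0.115 m and angle between middle_center's own z axis and vertical between 0.035 and 0.12 rad and z of middle_center in the frame of tray below 0.015 m and y of middle_center in the frame of tray below 0.03 m and x of short_center in the frame of tray between -0.015 and 0.015 m and horizontal distance between middle_center and short_center between 0.065 and 0.095 m and angle between short_center's own z axis and vertical between 0.035 and 0.16 rad and z of short_center in the frame of tray below 0.0155 m and y of short_center in the frame of tray below -0.04 m); the robot touches nothing.
It fails at once if the longest plate falls free more than about 30 mm above where it could lie (height (world z) of long_center above 0.05 m and contact force between plate_long and anything else below 0.001 N).
It fails at once if the middle plate falls free more than about 30 mm above where it could lie (height (world z) of middle_center above 0.05 m and contact force between plate_middle and anything else below 0.001 N).
It fails at once if the shortest plate falls free more than about 30 mm above where it could lie (height (world z) of short_center above 0.05 m and contact force between plate_short and anything else below 0.001 N).
It fails at once if a plate is turned on edge or white side down (angle between any of long_center, middle_center, short_center's own z axis and vertical above 1.2 rad).
It fails at once if a bottle or jar is moved more than 30 mm or tipped (distance of any of amber_a, amber_b, red_bottle from where it was at the start of the episode above 0.03 m or angle between any of amber_a, amber_b, red_bottle's own z axis and vertical above 0.4 rad).
It also fails if it takes over 64 s, if anything falls off the work surface, if the arm or the gripper's body presses on something with over 40 N, if the wrist force passes 120 N, or if a joint passes its speed limit or range.

## Working session

There is one attempt and no reset: what is moved stays moved. The work goes in short steps, Python scripts to look and compute and a tool call to move; the robot and the scene stay as the last step left them, time stands still between calls to the robot, and variables do not carry over. Pictures are saved under pics/ and viewed, and the job is handed in when it is done.

Besides the shell and the picture viewer there is one more tool, called after ">>>" as name(argument=value, ...), one argument or row to a line, values as JSON. servo_tool: Moves the arm, as the interface text tells. Its arguments: {"type":"object","properties":{"plan":{"type":"array"},"squeeze":{"type":"number"}},"required":["plan"]}

```bash
ls; mkdir -p pics
cat > look.py <<'E'
from workcell import env
import cv2,sys
def snap(n,f):
    d=env.grab_frame(n); cv2.imwrite(f,cv2.cvtColor(d['pixels'],cv2.COLOR_RGB2BGR)); return d
E
python3 - <<'E'
from look import *
import pickle
for n in('top','side'):
    d=snap(n,f'pics/{n}0.png'); print(n,{k:v for k,v in d.items() if k!='pixels'}); pickle.dump(d,open(n+'0.pkl','wb'))
print(env.state())
E
```

```text
pics
top {'intrinsics': array([[496.1274658 ,   0.        , 318.90790917],
       [  0.        , 496.1274658 , 239.2774259 ],
       [  0.        ,   0.        ,   1.        ]]), 'distortion': array([0.03041726, 0.        , 0.        , 0.        , 0.        ]), 'eye': array([ 436.42504302,   -4.54219426, 1165.26420021]), 'attitude': array([  5.85707467,   1.38649245, -90.21351674])}
side {'intrinsics': array([[480.36368796,   0.        , 304.84619412],
       [  0.        , 480.36368796, 240.08681606],
       [  0.        ,   0.        ,   1.        ]]), 'distortion': array([-0.13262998,  0.        ,  0.        ,  0.        ,  0.        ]), 'eye': array([470.63002412, 992.17339673, 732.47448105]), 'attitude': array([  55.65054437,   -1.11534802, -176.35941037])}
{'time_s': 0.1, 'qpos': array([-6.77231233e+01,  1.83482031e+01,  8.96996174e+01, -2.16629411e-03,
        7.20399065e+01, -1.14558899e+00]), 'qvel': array([-0.04756789, -0.06929352, -0.15521517,  0.05211895,  0.02137908,
        0.00141911]), 'effort': array([ 5.74580499e-04, -4.13332093e+01, -2.32509810e+01,  7.29980925e-02,
        4.21601871e-02, -7.44104614e-05]), 'ee_pos': array([ 228.39650385, -527.22447922,  213.20069878]), 'ee_rot': array([ 1.79999695e+02,  8.77506271e-02, -6.65768650e+01]), 'force': array([-0.16785109,  0.70027408,  0.44206129]), 'torque': array([-0.05742138, -0.02440583, -0.0202932 ]), 'gripper_width': 91.20508893924594}
```

View pics/top0.png

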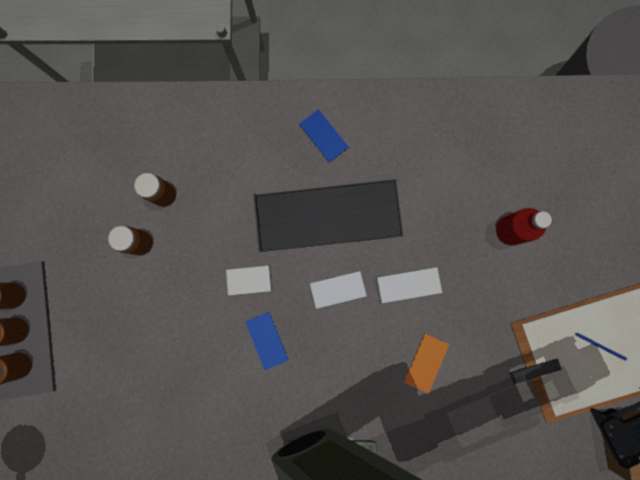

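View pics/side0.png

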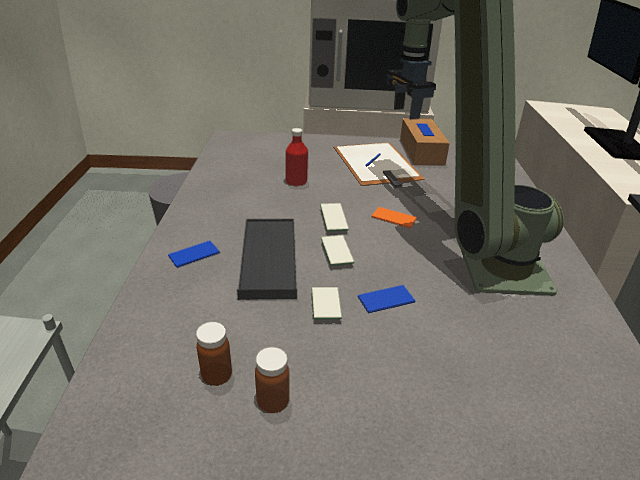

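```bash
cat > geo.py <<'E'
import numpy as np,cv2,pickle
from scipy.spatial.transform import Rotation as R
def pix2w(d,px,z):
    px=np.array(px,float).reshape(-1,1,2)
    u=cv2.undistortPoints(px,d['intrinsics'],d['distortion']).reshape(-1,2)
    v=np.c_[u[:,0],-u[:,1],-np.ones(len(u))]@R.from_euler('xyz',d['attitude'],degrees=True).as_matrix().T
    return d['eye']+v*((z-d['eye'][2])/v[:,2])[:,None]
def w2pix(d,P):
    M=R.from_euler('xyz',d['attitude'],degrees=True).as_matrix()
    c=(np.atleast_2d(P)-d['eye'])@M*[1,-1,-1]
    return cv2.projectPoints(c,np.zeros(3),np.zeros(3),d['intrinsics'],d['distortion'])[0].reshape(-1,2)
def blobs(d,mask,z,amin=300,roi=None):
    out=[]
    n,l,s,c=cv2.connectedComponentsWithStats(mask.astype(np.uint8))
    for i in range(1,n):
        if s[i,4]<amin: continue
        if roi and not(roi[0]<c[i,0]<roi[1] and roi[2]<c[i,1]<roi[3]): continue
        cn=max(cv2.findContours((l==i).astype(np.uint8),cv2.RETR_EXTERNAL,cv2.CHAIN_APPROX_NONE)[0],key=len)
        w=pix2w(d,cn.reshape(-1,2),z)[:,:2].astype(np.float32)
        r=cv2.minAreaRect(w); b=cv2.boxPoints(r)
        e=b[1]-b[0];f=b[2]-b[1]
        m=e if np.hypot(*e)>np.hypot(*f) else f
        out.append((c[i].round(0),s[i,4],np.round(r[0],1),sorted(np.round(r[1],1)),round(float(np.degrees(np.arctan2(m[1],m[0]))%180),1)))
    return out
E
python3 - <<'E'
from geo import *
T=pickle.load(open('top0.pkl','rb'));S=pickle.load(open('side0.pkl','rb'))
p=T['pixels'].astype(int)
for z in(20,):
  for b in blobs(T,(p.min(2)>150),z,300,(200,470,250,320)): print(b)
p2=S['pixels'].astype(int)
for b in blobs(S,(p2.min(2)>190),20,200,(280,380,190,330)): print('side',b)
for b in blobs(T,(p.max(2)<62),10,1500,(230,420,170,260)): print('tray',b)
im=cv2.cvtColor(T['pixels'],cv2.COLOR_RGB2BGR)
a=cv2.resize(im[165:320,215:450],None,fx=3,fy=3,interpolation=cv2.INTER_CUBIC); cv2.imwrite('pics/c1.png',cv2.convertScaleAbs(a,alpha=1.6,beta=20))
im=cv2.cvtColor(S['pixels'],cv2.COLOR_RGB2BGR)
a=cv2.resize(im[195:335,225:425],None,fx=4,fy=4,interpolation=cv2.INTER_CUBIC); cv2.imwrite('pics/c2.png',cv2.convertScaleAbs(a,alpha=1.6,beta=20))
E
```

```text
(array([248., 280.]), np.int32(1008), array([460.6, 186.7]), [np.float64(56.2), np.float64(95.2)], 95.4)
(array([409., 285.]), np.int32(1490), array([ 448.3, -183.7]), [np.float64(56.7), np.float64(135.9)], 99.6)
(array([338., 289.]), np.int32(1257), array([438.1, -20. ]), [np.float64(56.7), np.float64(116.4)], 103.3)
side (array([334., 216.]), np.int32(487), array([ 449.1, -181.3]), [np.float64(56.6), np.float64(133.4)], 99.6)
side (array([337., 249.]), np.int32(570), array([439.1, -18.9]), [np.float64(56.8), np.float64(115.7)], 103.6)
side (array([326., 302.]), np.int32(738), array([461.3, 187.9]), [np.float64(56.9), np.float64(94.0)], 95.6)
tray (array([328., 215.]), np.int32(8172), array([611.9,   2.8]), [np.float64(137.5), np.float64(337.4)], 95.6)
```

View pics/c1.png

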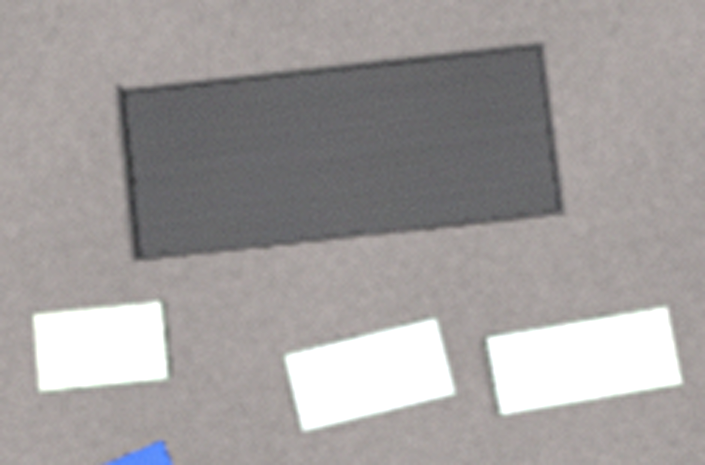

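View pics/c2.png

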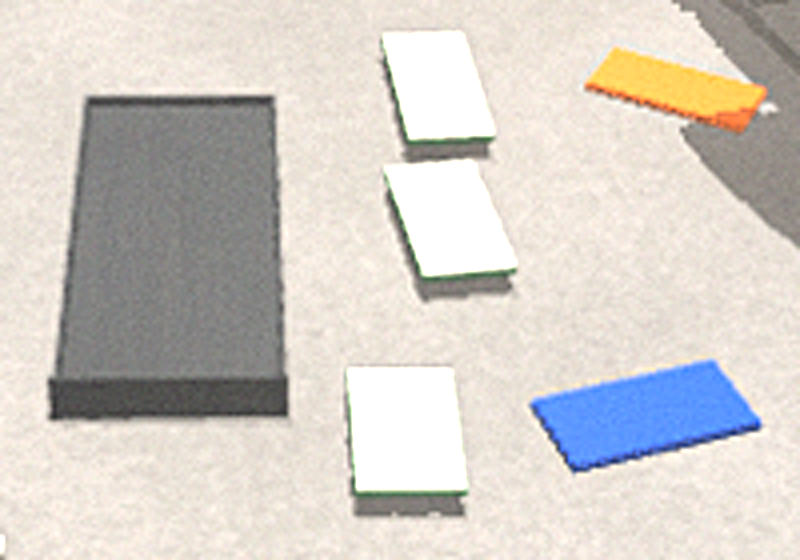

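```bash
python3 - <<'E'
from geo import *
from scipy.optimize import least_squares
T=pickle.load(open('top0.pkl','rb'));S=pickle.load(open('side0.pkl','rb'))
t=(np.array([[541,44],[562,212],[120,87],[136,259]])+.5)/3-.5+[215,165]
s=(np.array([[49,378],[288,376],[86,97],[273,97]])+.5)/4-.5+[225,195]
# tray local outer corners, mm: x across, y along
tl=np.array([[68,-168,10],[-68,-168,10],[68,168,30],[-68,168,30.]])
sl=np.array([[68,168,30],[-68,168,30],[68,-168,10],[-68,-168,10.]])
def W(p,l):
    a=p[2];c,s_=np.cos(a),np.sin(a)
    return l@np.array([[c,s_,0],[-s_,c,0],[0,0,1]])+[p[0],p[1],0]
for nm,f in(('both',lambda p:np.r_[(w2pix(T,W(p,tl))-t).ravel(),(w2pix(S,W(p,sl))-s).ravel()]),('top',lambda p:(w2pix(T,W(p,tl))-t).ravel()),('side',lambda p:(w2pix(S,W(p,sl))-s).ravel())):
    r=least_squares(f,[612,3,np.radians(5.6)]);print(nm,r.x[:2].round(1),np.degrees(r.x[2]).round(2),r.fun.round(1))
for q in ((148,185),(122,238)): print('cap',pix2w(T,[q],115))
print('red',pix2w(T,[(542,219)],180))
E
cat > go.py <<'E'
# go.py x y z yaw pitchTilt(deg about tool x) -> rows
import sys; from geo import *
from workcell import env
def tgt(yaw,tilt): # tool down, x at yaw, then turned by tilt about tool x
    return R.from_euler('xyz',[180,0,yaw],degrees=True)*R.from_euler('x',tilt,degrees=True)
def rows(way,step=50,ang=9):
    s=env.state();p=np.array(s['ee_pos']);r=R.from_euler('xyz',s['ee_rot'],degrees=True)
    print('now',p.round(1),s['ee_rot'].round(1),'w',round(s['gripper_width'],1),'t',s['time_s'],'F',s['force'].round(1))
    for w in way:
        P=np.array(w[:3],float);Q=tgt(w[3],w[4] if len(w)>4 else 0);st=w[5] if len(w)>5 else step
        d=P-p; rv=(r.inv()*Q).as_rotvec(degrees=True)
        n=int(max(np.ceil(np.linalg.norm(d)/st),np.ceil(np.linalg.norm(rv)/ang),1))
        for i in range(n):
            sh=(r.inv().apply(d/n)).round(1); print([list(map(float,(rv/n).round(2))),list(map(float,sh))])
            r=r*R.from_rotvec(rv/n,degrees=True)
        p=P;r=Q
E
python3 -c "
from go import *
rows([(448.5,-182.5,90,9.6)])"
```

```text
both [612.5   0.9] 6.11 [ 0.7 -0.8  1.1  0.2 -1.5 -0.6 -1.1 -0.1  0.1  0.1  0.7 -0.  -0.2 -0.7
  0.8 -1. ]
top [6.117e+02 5.000e-01] 6.17 [ 0.9 -0.5  1.3  0.4 -1.3 -0.2 -0.9  0.3]
side [613.2   2.1] 6.1 [-0.3  0.4  0.3  0.3 -0.5 -0.5  0.5 -0.8]
cap [[664.57647495 389.73145653 115.        ]]
cap [[549.65397607 441.91190708 115.        ]]
red [[ 575.06955718 -421.17740292  180.        ]]
now [ 228.4 -527.2  213.2] [ 1.80e+02  1.00e-01 -6.66e+01] w 91.2 t 0.1 F [-0.2  0.7  0.4]
[[-0.01, 0.01, -8.46], [-25.4, -37.7, 13.7]]
[[-0.01, 0.01, -8.46], [-19.6, -41.0, 13.7]]
[[-0.01, 0.01, -8.46], [-13.3, -43.4, 13.7]]
[[-0.01, 0.01, -8.46], [-6.8, -44.9, 13.7]]
[[-0.01, 0.01, -8.46], [-0.1, -45.4, 13.7]]
[[-0.01, 0.01, -8.46], [6.6, -45.0, 13.7]]
[[-0.01, 0.01, -8.46], [13.1, -43.5, 13.7]]
[[-0.01, 0.01, -8.46], [19.4, -41.1, 13.7]]
[[-0.01, 0.01, -8.46], [25.2, -37.8, 13.7]]
```

>>> servo_tool(
  plan=[
    [[0,0,-8.5],[-25.4,-37.7,13.7],91],
    [[0,0,-8.5],[-19.6,-41,13.7],91],
    [[0,0,-8.5],[-13.3,-43.4,13.7],91],
    [[0,0,-8.5],[-6.8,-44.9,13.7],91],
    [[0,0,-8.5],[0,-45.4,13.7],91],
    [[0,0,-8.5],[6.6,-45,13.7],91],
    [[0,0,-8.5],[13.1,-43.5,13.7],91],
    [[0,0,-8.5],[19.4,-41.1,13.7],91],
    [[0,0,-8.5],[25.2,-37.8,13.7],91],
    [[0,0,0],[0,0,0],91],
  ],
  squeeze=15,
)

```text
time_s: 1.35
ee_pos: [446.1, -167.7, 83.3]
ee_rot: [-179.8, 0.2, 12.3]
force: [0.7, -0.3, -0.1]
gripper_width: 90.9
```

```bash
python3 -c "
from go import *
rows([(448.5,-182.5,60,9.6),(448.5,-182.5,17,9.6,0,15)])"
```

```text
now [ 446.1 -167.7   83.3] [-179.8    0.2   12.3] w 90.9 t 1.35 F [ 0.7 -0.3 -0.1]
[[-0.18, 0.17, 2.71], [-0.8, 15.0, 23.3]]
[[0.0, 0.0, 0.0], [0.0, -0.0, 14.3]]
[[0.0, 0.0, 0.0], [0.0, -0.0, 14.3]]
[[0.0, 0.0, 0.0], [0.0, -0.0, 14.3]]
```

>>> servo_tool(
  plan=[
    [[0,0,2.7],[-0.8,15,10],91],
    [[0,0,0],[0,0,0],91],
    [[0,0,0],[0,0,12],91],
    [[0,0,0],[0,0,12],91],
    [[0,0,0],[0,0,10],91],
    [[0,0,0],[0,0,0],91],
    [[0,0,0],[0,0,5],91],
    [[0,0,0],[0,0,0],91],
    [[0,0,0],[0,0,0],91],
    [[0,0,0],[0,0,0],91],
  ],
)

```text
time_s: 2.6
ee_pos: [447.3, -186.8, 31.4]
ee_rot: [-179.9, 0.2, 9.0]
force: [-0.3, -0.1, -0.2]
gripper_width: 91.4
```

```bash
python3 -c "
from go import *
rows([(448.5,-182.5,16,9.6)])
from look import snap
d=snap('side','pics/s1.png')
a=d['pixels'][150:290,270:450,::-1]; cv2.imwrite('pics/s1c.png',cv2.resize(a,None,fx=4,fy=4,interpolation=cv2.INTER_CUBIC))"
```

```text
now [ 447.3 -186.8   31.4] [-179.9    0.2    9. ] w 91.4 t 2.6 F [-0.3 -0.1 -0.2]
[[-0.11, 0.16, -0.56], [2.0, -4.0, 15.4]]
```

View pics/s1c.png

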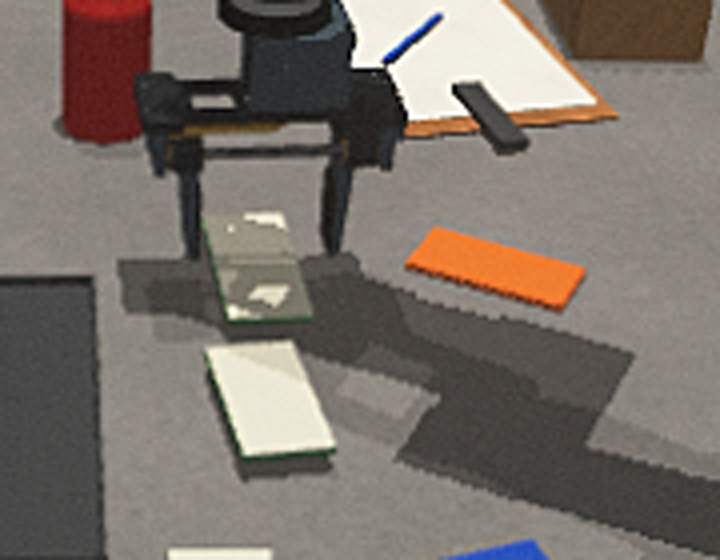

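>>> servo_tool(
  plan=[
    [[0,0,-0.5],[1,-3.5,0],91],
    [[0,0,0],[0,0,0],91],
    [[0,0,0],[0,0,7],91],
    [[0,0,0],[0,0,0],91],
    [[0,0,0],[0,0,5],91],
    [[0,0,0],[0,0,0],91],
    [[0,0,0],[0,0,2],91],
    [[0,0,0],[0,0,0],91],
    [[0,0,0],[0,0,0],91],
    [[0,0,0],[0,0,0],91],
  ],
)

```text
time_s: 3.9
ee_pos: [447.9, -183.0, 16.6]
ee_rot: [-179.9, 0.1, 9.6]
force: [-0.2, 0.2, -0.3]
gripper_width: 91.2
```

```bash
python3 -c "
from go import *
rows([(448.5,-182.5,16,9.6)])"
```

```text
now [ 447.9 -183.    16.6] [-1.799e+02  1.000e-01  9.600e+00] w 91.2 t 3.9 F [-0.2  0.2 -0.3]
[[-0.1, 0.14, -0.03], [0.7, -0.3, 0.6]]
```

>>> servo_tool(
  plan=[
    [[0,0,0],[0,0,0.8],91],
    [[0,0,0],[0,0,0],70],
    [[0,0,0],[0,0,0],62],
    [[0,0,0],[0,0,0],56],
    [[0,0,0],[0,0,0],50],
    [[0,0,0],[0,0,0],50],
    [[0,0,0],[0,0,0],50],
    [[0,0,0],[0,0,0],50],
    [[0,0,0],[0,0,-6],50],
    [[0,0,0],[0,0,0],50],
  ],
)

```text
time_s: 5.15
ee_pos: [447.8, -182.9, 22.1]
ee_rot: [-179.9, 0.1, 9.6]
force: [0.6, -0.9, -0.7]
gripper_width: 60.0
```

```bash
python3 -c "
from go import *
rows([(448.5,-182.5,60,9.6),(602.7,92.8,60,6.1)])
from look import snap
d=snap('side','pics/s2.png')
a=d['pixels'][150:290,270:450,::-1]; cv2.imwrite('pics/s2c.png',cv2.resize(a,None,fx=4,fy=4,interpolation=cv2.INTER_CUBIC))"
```

```text
now [ 447.8 -182.9   22.1] [-1.799e+02  1.000e-01  9.600e+00] w 60.0 t 5.15 F [ 0.6 -0.9 -0.7]
[[-0.1, 0.15, -0.03], [0.7, -0.4, -37.9]]
[[-0.0, -0.0, 0.5], [28.3, -35.1, -0.0]]
[[-0.0, -0.0, 0.5], [28.0, -35.3, -0.0]]
[[-0.0, -0.0, 0.5], [27.7, -35.6, -0.0]]
[[-0.0, -0.0, 0.5], [27.4, -35.8, -0.0]]
[[-0.0, -0.0, 0.5], [27.0, -36.1, -0.0]]
[[-0.0, -0.0, 0.5], [26.7, -36.3, -0.0]]
[[-0.0, -0.0, 0.5], [26.4, -36.5, -0.0]]
```

View pics/s2c.png

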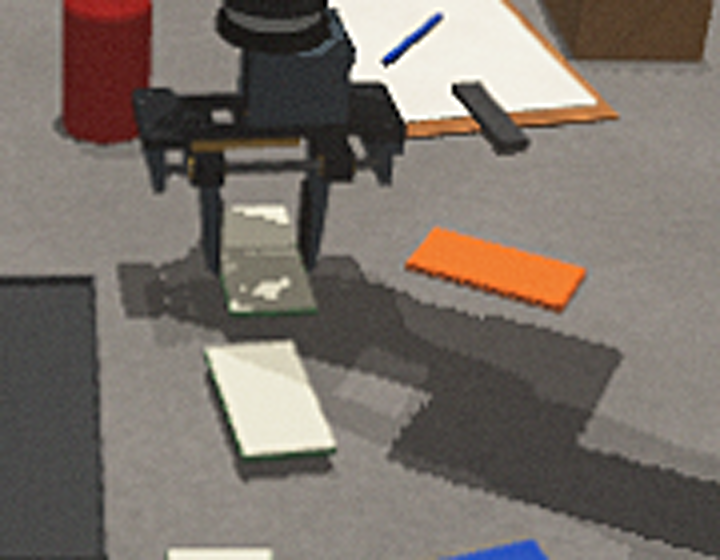

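>>> servo_tool(
  plan=[
    [[0,0,0],[0,0,-15],50],
    [[0,0,0.3],[5,-6,-18],50],
    [[0,0,0.5],[14,-18,0],50],
    [[0,0,0.5],[26,-34,0],50],
    [[0,0,0.5],[28,-36,0],50],
    [[0,0,0.5],[28,-36,0],50],
    [[0,0,0.5],[28,-36,0],50],
    [[0,0,0.5],[26,-34,0],50],
    [[0,0,0],[14,-18,0],50],
    [[0,0,0],[0,0,0],50],
  ],
  squeeze=25,
)

```text
time_s: 6.45
ee_pos: [588.5, 62.3, 54.4]
ee_rot: [-179.9, 0.3, 6.1]
force: [-0.3, -0.3, -1.4]
gripper_width: 59.6
```

```bash
python3 -c "
from go import *
rows([(603.1,88.8,50,6.1,0,20)])
from look import snap
d=snap('side','pics/s3.png')"
```

```text
now [588.5  62.3  54.4] [-179.9    0.3    6.1] w 59.6 t 6.45 F [-0.3 -0.3 -1.4]
[[-0.05, 0.17, -0.02], [8.7, -12.4, 2.2]]
[[-0.05, 0.17, -0.02], [8.7, -12.4, 2.2]]
```

View pics/s3.png

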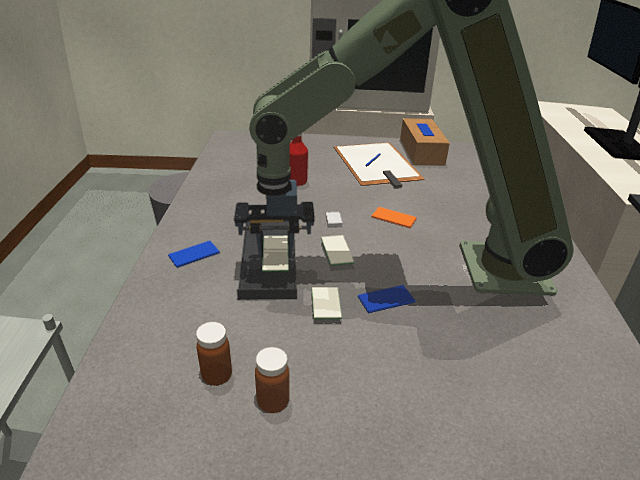

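>>> servo_tool(
  plan=[
    [[0,0,0],[7,-10,0],50],
    [[0,0,0],[7,-10,0],50],
    [[0,0,0],[0,-2,10],50],
    [[0,0,0],[0,0,10],50],
    [[0,0,0],[0,0,5],50],
    [[0,0,0],[0,0,0],50],
    [[0,0,0],[0,0,0],50],
    [[0,0,0],[0,0,5],50],
    [[0,0,0],[0,0,0],50],
    [[0,0,0],[0,0,0],50],
  ],
)

```text
time_s: 7.75
ee_pos: [597.7, 82.6, 21.8]
ee_rot: [-180.0, 0.6, 5.8]
force: [0.7, 0.6, -2.3]
gripper_width: 59.4
```

```bash
python3 -c "
from go import *
rows([(603.1,88.8,12,6.1,0,20)])
from look import snap
for n in ('side','top'):
  d=snap(n,'pics/%s4.png'%n)
  if n=='side': a=d['pixels'][190:310,210:350,::-1]
  else: a=d['pixels'][160:310,230:430,::-1]
  cv2.imwrite('pics/%s4c.png'%n,cv2.resize(a,None,fx=4,fy=4,interpolation=cv2.INTER_CUBIC))"
```

```text
now [597.7  82.6  21.8] [-180.     0.6    5.8] w 59.4 t 7.75 F [ 0.7  0.6 -2.3]
[[-0.03, 0.58, -0.32], [6.1, -5.6, 9.8]]
```

View pics/side4c.png

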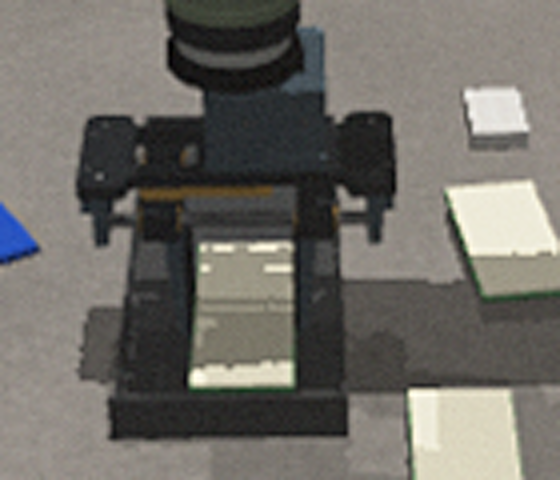

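View pics/top4c.png

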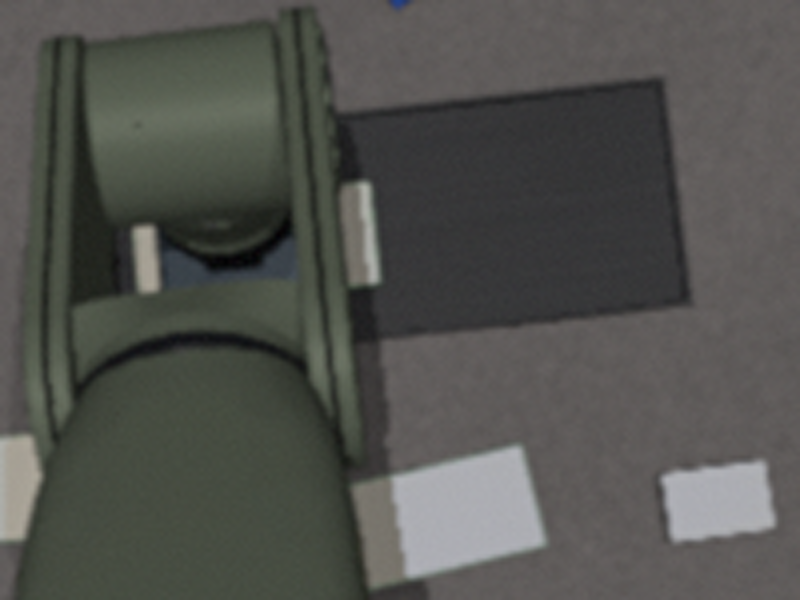

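>>> servo_tool(
  plan=[
    [[0,0.6,-0.3],[5,-4.5,0],50],
    [[0,0,0],[0,0,0],50],
    [[0,0,0],[0,0,4],50],
    [[0,0,0],[0,0,0],50],
    [[0,0,0],[0,0,3],50],
    [[0,0,0],[0,0,0],50],
    [[0,0,0],[0,0,2],50],
    [[0,0,0],[0,0,0],50],
    [[0,0,0],[0,0,0],50],
    [[0,0,0],[0,0,0],50],
  ],
)

```text
time_s: 9.1
ee_pos: [602.6, 88.0, 12.2]
ee_rot: [-180.0, -0.1, 6.1]
force: [0.1, 1.0, -1.1]
gripper_width: 59.7
```

```bash
python3 -c "
from go import *
rows([(603.1,88.8,6.2,6.1,0,20)])"
```

```text
now [602.6  88.   12.2] [-1.8e+02 -1.0e-01  6.1e+00] w 59.7 t 9.1 F [ 0.1  1.  -1.1]
[[-0.03, -0.06, 0.01], [0.6, -0.8, 6.0]]
```

>>> servo_tool(
  plan=[
    [[0,0,0],[0.3,-0.5,2.5],50],
    [[0,0,0],[0,0,0],50],
    [[0,0,0],[0,0,2],50],
    [[0,0,0],[0,0,0],50],
    [[0,0,0],[0,0,0.8],50],
    [[0,0,0],[0,0,0],50],
    [[0,0,0],[0,0,0.5],50],
    [[0,0,0],[0,0,0],50],
    [[0,0,0],[0,0,0],50],
    [[0,0,0],[0,0,0],50],
  ],
)

```text
time_s: 10.35
ee_pos: [603.0, 88.6, 6.1]
ee_rot: [-180.0, -0.1, 6.1]
force: [0.4, 0.4, -0.5]
gripper_width: 59.4
```

>>> servo_tool(
  plan=[
    [[0,0,0],[0,0,0],63],
    [[0,0,0],[0,0,0],68],
    [[0,0,0],[0,0,0],74],
    [[0,0,0],[0,0,0],76],
    [[0,0,0],[0,0,0],76],
    [[0,0,0],[0,0,-10],76],
    [[0,0,0],[0,0,-25],76],
    [[0,0,0],[0,0,-25],80],
    [[0,0,0],[0,0,-15],91],
    [[0,0,0],[0,0,0],91],
  ],
)

```text
time_s: 11.6
ee_pos: [603.6, 88.6, 85.9]
ee_rot: [-180.0, -0.2, 6.1]
force: [-0.9, 0.5, 0.6]
gripper_width: 90.9
```

```bash
python3 -c "
from go import *
rows([(438.6,-19.5,80,13.4)],40)"
```

```text
now [603.6  88.6  85.9] [-180.    -0.2    6.1] w 90.9 t 11.6 F [-0.9  0.5  0.6]
[[-0.0, -0.05, -1.46], [-35.1, 18.0, 1.0]]
[[-0.0, -0.05, -1.46], [-35.6, 17.1, 1.1]]
[[-0.0, -0.05, -1.46], [-36.0, 16.2, 1.1]]
[[-0.0, -0.05, -1.46], [-36.4, 15.3, 1.1]]
[[-0.0, -0.05, -1.46], [-36.8, 14.3, 1.2]]
```

>>> servo_tool(
  plan=[
    [[0,0,-1.5],[-35,18,0],91],
    [[0,0,-1.5],[-35.6,17.1,0],91],
    [[0,0,-1.5],[-36,16.2,0],91],
    [[0,0,-1.5],[-30,13,0],91],
    [[0,0,-1.5],[-20,8,0],91],
    [[0,0,0],[0,0,15],91],
    [[0,0,0],[0,0,15],91],
    [[0,0,0],[0,0,0],91],
    [[0,0,0],[0,0,0],91],
    [[0,0,0],[0,0,0],91],
  ],
)

```text
time_s: 12.85
ee_pos: [450.7, -9.5, 49.4]
ee_rot: [-179.9, 0.3, 13.9]
force: [0.1, -0.2, 0.5]
gripper_width: 90.8
```

```bash
python3 -c "
from go import *
rows([(438.6,-19.5,15,13.4)],40)
from look import snap
d=snap('top','pics/t5.png'); pickle.dump(d,open('t5.pkl','wb'))
p=d['pixels'].astype(int)
for b in blobs(d,p.min(2)>110,10,300,(200,470,170,320)): print(b)
d=snap('side','pics/s5.png'); pickle.dump(d,open('s5.pkl','wb'))
p=d['pixels'].astype(int)
for b in blobs(d,p.min(2)>170,10,200,(230,380,190,330)): print(b)
"
```

```text
now [450.7  -9.5  49.4] [-179.9    0.3   13.9] w 90.8 t 12.85 F [ 0.1 -0.2  0.5]
[[-0.15, 0.35, 0.49], [-13.9, 6.9, 34.4]]
(array([291., 220.]), np.int32(1498), array([602.3,  87.8]), [np.float64(59.9), np.float64(139.7)], 96.0)
(array([248., 280.]), np.int32(1150), array([461. , 188.8]), [np.float64(61.4), np.float64(101.4)], 95.6)
(array([409., 285.]), np.int32(477), array([ 448.8, -184.7]), [np.float64(41.5), np.float64(61.2)], 98.0)
(array([268., 273.]), np.int32(752), array([603.8,  80.7]), [np.float64(57.4), np.float64(122.2)], 96.0)
(array([326., 302.]), np.int32(783), array([461. , 174.8]), [np.float64(59.1), np.float64(98.8)], 95.5)
```

View pics/t5.png

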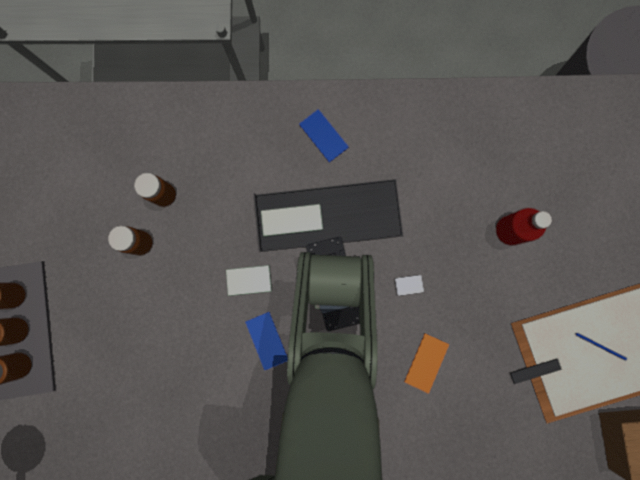

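View pics/s5.png

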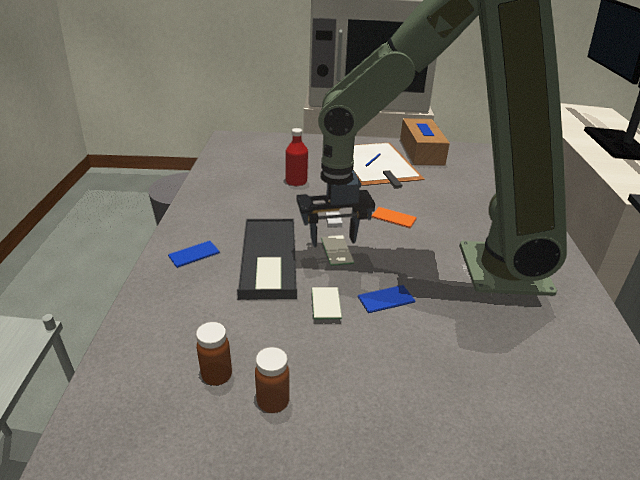

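>>> servo_tool(
  plan=[
    [[0,0,0.4],[-11.5,5.5,8],91],
    [[0,0,0],[0,0,0],91],
    [[0,0,0],[0,0,8],91],
    [[0,0,0],[0,0,6],91],
    [[0,0,0],[0,0,0],91],
    [[0,0,0],[0,0,4],91],
    [[0,0,0],[0,0,0],91],
    [[0,0,0],[0,0,2],91],
    [[0,0,0],[0,0,0],91],
    [[0,0,0],[0,0,0],91],
  ],
)

```text
time_s: 14.2
ee_pos: [440.5, -18.1, 19.9]
ee_rot: [-179.9, 0.3, 13.5]
force: [-0.4, 0.8, 0.0]
gripper_width: 90.8
```

```bash
python3 -c "
from go import *
rows([(438.6,-19.5,14.5,13.4)],40)"
```

```text
now [440.5 -18.1  19.9] [-179.9    0.3   13.5] w 90.8 t 14.2 F [-0.4  0.8  0. ]
[[-0.12, 0.27, 0.07], [-2.1, 0.9, 5.4]]
```

>>> servo_tool(
  plan=[
    [[0,0.2,0],[-1.7,0.7,3],91],
    [[0,0,0],[0,0,0],80],
    [[0,0,0],[0,0,1.5],70],
    [[0,0,0],[0,0,0],64],
    [[0,0,0],[0,0,0],56],
    [[0,0,0],[0,0,0],50],
    [[0,0,0],[0,0,0],50],
    [[0,0,0],[0,0,0],50],
    [[0,0,0],[0,0,0],50],
    [[0,0,0],[0,0,0],50],
  ],
  squeeze=20,
)

```text
time_s: 15.45
ee_pos: [438.9, -19.3, 15.2]
ee_rot: [-179.9, 0.0, 13.5]
force: [-0.7, 1.0, -0.6]
gripper_width: 59.5
```

```bash
python3 -c "
from go import *
rows([(438.6,-19.5,55,13.4),(613.4,-6.7,55,6.1)],40)"
```

```text
now [438.9 -19.3  15.2] [-179.9    0.    13.5] w 59.5 t 15.45 F [-0.7  1.  -0.6]
[[-0.12, 0.04, 0.06], [-0.4, -0.0, -39.8]]
[[-0.0, -0.0, 1.46], [34.6, 5.6, 0.0]]
[[-0.0, -0.0, 1.46], [34.7, 4.7, 0.0]]
[[-0.0, -0.0, 1.46], [34.8, 3.8, 0.0]]
[[-0.0, -0.0, 1.46], [34.9, 3.0, 0.0]]
[[-0.0, -0.0, 1.46], [35.0, 2.1, 0.0]]
```

>>> servo_tool(
  plan=[
    [[0,0,0],[0,0,-8],50],
    [[0,0,0],[0,0,-15],50],
    [[0,0,0.5],[10,1.5,-12],50],
    [[0,0,1.5],[26,4,0],50],
    [[0,0,1.5],[34,4,0],50],
    [[0,0,1.5],[34,3,0],50],
    [[0,0,1.2],[30,2.5,0],50],
    [[0,0,1.2],[20,1,0],50],
    [[0,0,0],[0,0,0],50],
    [[0,0,0],[0,0,0],50],
  ],
)

```text
time_s: 16.7
ee_pos: [595.6, -7.1, 54.0]
ee_rot: [-179.9, 0.2, 5.9]
force: [0.1, -0.5, -0.1]
gripper_width: 59.7
```

```bash
python3 -c "
from go import *
rows([(613.6,-11,45,6.1,3.8)],40)
from look import snap
d=snap('side','pics/s6.png')
a=d['pixels'][170:310,210:390,::-1]; cv2.imwrite('pics/s6c.png',cv2.resize(a,None,fx=4,fy=4,interpolation=cv2.INTER_CUBIC))"
```

```text
now [595.6  -7.1  54. ] [-179.9    0.2    5.9] w 59.7 t 16.7 F [ 0.1 -0.5 -0.1]
[[3.67, 0.15, -0.25], [17.6, 5.8, 9.0]]
```

View pics/s6c.png

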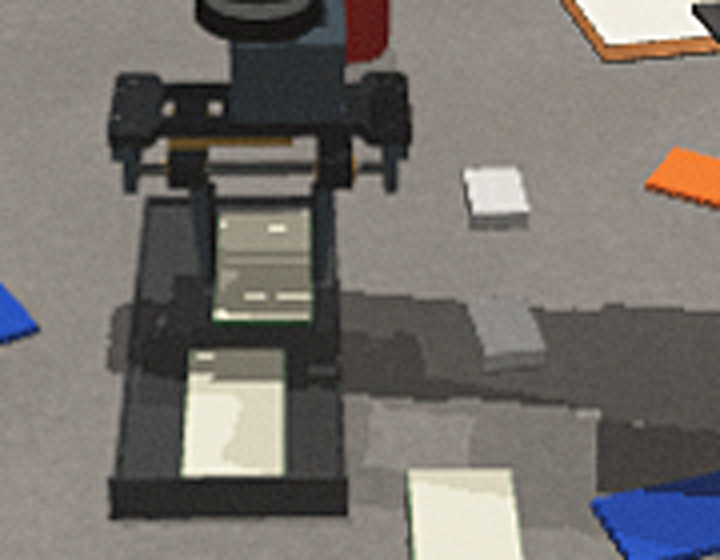

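>>> servo_tool(
  plan=[
    [[1.8,0,-0.2],[9,3,0],50],
    [[1.5,0,0],[6,2,0],50],
    [[0,0,0],[0,0,5],50],
    [[0,0,0],[0,0,10],50],
    [[0,0,0],[0,0,8],50],
    [[0,0,0],[0,0,4],50],
    [[0,0,0],[0,0,0],50],
    [[0,0,0],[0,0,0],50],
    [[0,0,0],[0,0,0],50],
    [[0,0,0],[0,0,0],50],
  ],
)

```text
time_s: 18.0
ee_pos: [606.8, -8.1, 25.2]
ee_rot: [-176.4, 0.4, 6.1]
force: [-0.1, 0.8, -0.2]
gripper_width: 59.4
```

```bash
python3 -c "
from go import *
rows([(613.6,-11,12,6.1,3.8)],40)"
```

```text
now [606.8  -8.1  25.2] [-176.4    0.4    6.1] w 59.4 t 18.0 F [-0.1  0.8 -0.2]
[[0.24, 0.38, -0.0], [6.6, 4.4, 13.0]]
```

>>> servo_tool(
  plan=[
    [[0.2,0.3,0],[5.3,3.3,0],50],
    [[0,0,0],[0,0,0],50],
    [[0,0,0],[0,0,5],50],
    [[0,0,0],[0,0,0],50],
    [[0,0,0],[0,0,4],50],
    [[0,0,0],[0,0,0],50],
    [[0,0,0],[0,0,2],50],
    [[0,0,0],[0,0,0],50],
    [[0,0,0],[0,0,0],50],
    [[0,0,0],[0,0,0],50],
  ],
)

```text
time_s: 19.25
ee_pos: [612.8, -10.3, 13.4]
ee_rot: [-176.2, 0.0, 6.1]
force: [0.0, -0.2, -1.1]
gripper_width: 59.6
```

```bash
python3 -c "
from go import *
rows([(613.6,-11,9.5,6.1,3.8)],40)"
```

```text
now [612.8 -10.3  13.4] [-176.2    0.     6.1] w 59.6 t 19.25 F [ 0.  -0.2 -1.1]
[[0.03, 0.04, -0.01], [0.7, 1.1, 3.8]]
```

>>> servo_tool(
  plan=[
    [[0,0,0],[0.3,0.5,2],50],
    [[0,0,0],[0,0,0],50],
    [[0,0,0],[0,0,1],50],
    [[0,0,0],[0,0,0],50],
    [[0,0,0],[0,0,0.5],50],
    [[0,0,0],[0,0,0],50],
    [[0,0,0],[0,0,0],50],
    [[0,0,0],[0,0,0],50],
    [[0,0,0],[0,0,0],50],
    [[0,0,0],[0,0,0],50],
  ],
)

```text
time_s: 20.5
ee_pos: [613.3, -10.5, 9.7]
ee_rot: [-176.2, 0.0, 6.1]
force: [1.1, -0.4, -1.2]
gripper_width: 59.5
```

Down to within half a millimetre of its rest; release and rise, then measure.

>>> servo_tool(
  plan=[
    [[0,0,0],[0,0,0.3],61],
    [[0,0,0],[0,0,0],66],
    [[0,0,0],[0,0,0],72],
    [[0,0,0],[0,0,0],76],
    [[0,0,0],[0,0,0],76],
    [[0,0,0],[0,0,-10],76],
    [[0,0,0],[0,0,-25],76],
    [[-2,0,0],[0,0,-25],80],
    [[-1.8,0,0],[0,0,-15],91],
    [[0,0,0],[0,0,0],91],
  ],
)

```text
time_s: 21.75
ee_pos: [614.8, -15.5, 89.6]
ee_rot: [179.8, -0.2, 6.0]
force: [-0.8, 0.2, -0.5]
gripper_width: 90.8
```

```bash
python3 -c "
from go import *
rows([(461,187.3,70,5.5)],40)"
```

```text
now [614.8 -15.5  89.6] [179.8  -0.2   6. ] w 90.8 t 21.75 F [-0.8  0.2 -0.5]
[[0.02, -0.02, 0.08], [-18.8, -31.1, 2.7]]
[[0.02, -0.02, 0.08], [-18.8, -31.1, 2.7]]
[[0.02, -0.02, 0.08], [-18.9, -31.1, 2.7]]
[[0.02, -0.02, 0.08], [-18.9, -31.0, 2.7]]
[[0.02, -0.02, 0.08], [-19.0, -31.0, 2.7]]
[[0.02, -0.02, 0.08], [-19.0, -31.0, 2.8]]
[[0.02, -0.02, 0.08], [-19.1, -31.0, 2.8]]
```

>>> servo_tool(
  plan=[
    [[0,0,0],[-10,-16,0],91],
    [[0,0,0],[-20,-33,0],91],
    [[0,0,0],[-20,-33,0],91],
    [[0,0,0],[-20,-33,0],91],
    [[0,0,0],[-20,-33,5],91],
    [[0,0,0],[-16,-26,10],91],
    [[0,0,0],[-10,-16,10],91],
    [[0,0,0],[0,0,5],91],
    [[0,0,0],[0,0,0],91],
    [[0,0,0],[0,0,0],91],
  ],
)

```text
time_s: 23.0
ee_pos: [464.5, 168.1, 53.0]
ee_rot: [-180.0, 0.7, 5.9]
force: [0.1, -0.8, 0.2]
gripper_width: 91.4
```

```bash
python3 -c "
from go import *
rows([(461,187.3,15,5.5)],40)
from look import snap
d=snap('top','pics/t7.png'); pickle.dump(d,open('t7.pkl','wb'))
p=d['pixels'].astype(int)
for b in blobs(d,p.min(2)>110,12,300,(200,470,170,320)): print(b)
a=d['pixels'][165:320,215:415,::-1]; cv2.imwrite('pics/t7c.png',cv2.resize(a,None,fx=4,fy=3.8,interpolation=cv2.INTER_CUBIC))
d=snap('side','pics/s7.png'); pickle.dump(d,open('s7.pkl','wb'))
a=d['pixels'][190:330,210:390,::-1]; cv2.imwrite('pics/s7c.png',cv2.resize(a,None,fx=4,fy=4,interpolation=cv2.INTER_CUBIC))
"
```

```text
now [464.5 168.1  53. ] [-180.     0.7    5.9] w 91.4 t 23.0 F [ 0.1 -0.8  0.2]
[[-0.01, 0.36, 0.2], [-0.5, -9.7, 19.0]]
[[-0.01, 0.36, 0.2], [-0.7, -9.7, 19.0]]
(array([310., 217.]), np.int32(2466), array([607.2,  43. ]), [np.float64(60.8), np.float64(229.2)], 96.0)
(array([409., 285.]), np.int32(482), array([ 448.7, -184.4]), [np.float64(41.5), np.float64(61.2)], 97.6)
(array([338., 289.]), np.int32(486), array([440.3, -19.6]), [np.float64(41.8), np.float64(61.2)], 103.8)
```

View pics/t7c.png

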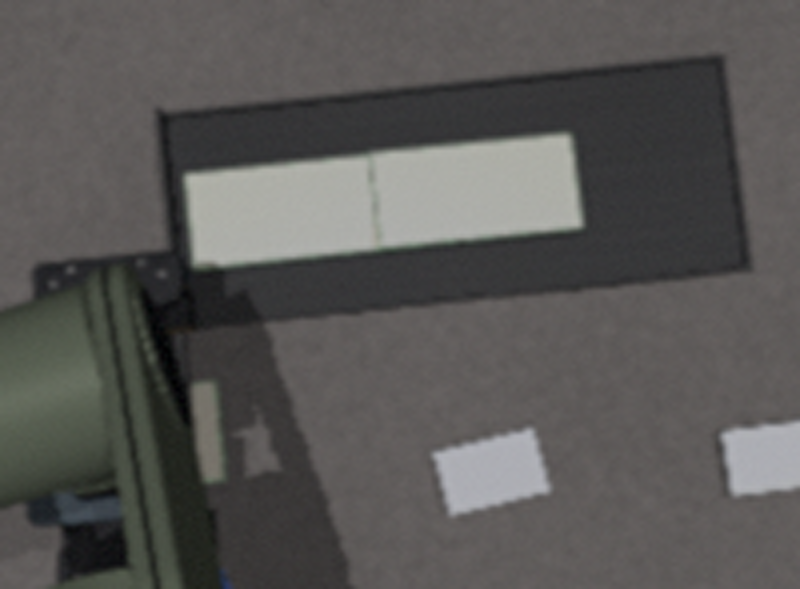

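View pics/s7c.png

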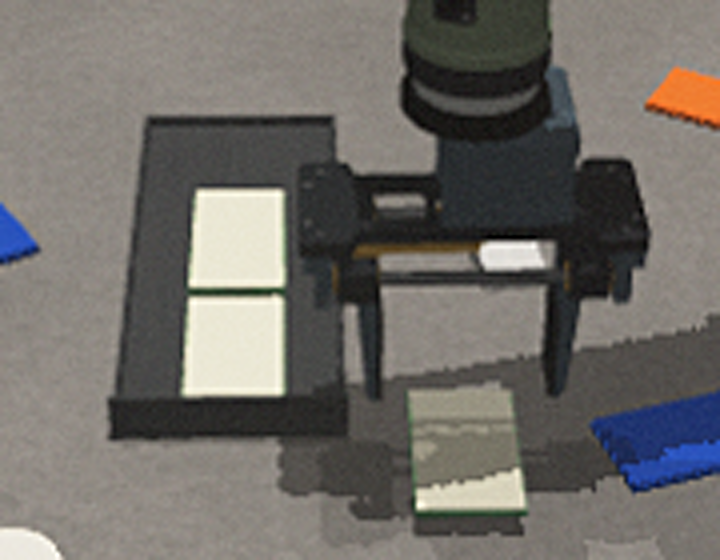

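>>> servo_tool(
  plan=[
    [[0,0.3,0.2],[-0.5,-9,5],91],
    [[0,0.2,0],[-0.5,-7,5],91],
    [[0,0,0],[0,0,5],91],
    [[0,0,0],[0,0,6],91],
    [[0,0,0],[0,0,4],91],
    [[0,0,0],[0,0,0],91],
    [[0,0,0],[0,0,3],91],
    [[0,0,0],[0,0,0],91],
    [[0,0,0],[0,0,0],91],
    [[0,0,0],[0,0,0],91],
  ],
)

```text
time_s: 24.35
ee_pos: [462.7, 184.5, 23.5]
ee_rot: [-180.0, 0.1, 5.6]
force: [-0.1, -0.5, 0.1]
gripper_width: 91.2
```

```bash
python3 -c "
from go import *
rows([(461,187.3,15,5.5)],40)"
```

```text
now [462.7 184.5  23.5] [-1.8e+02  1.0e-01  5.6e+00] w 91.2 t 24.35 F [-0.1 -0.5  0.1]
[[-0.05, 0.12, 0.1], [-1.4, -2.9, 8.5]]
```

>>> servo_tool(
  plan=[
    [[0,0,0],[-1.2,-2.4,3],91],
    [[0,0,0],[0,0,0],91],
    [[0,0,0],[0,0,2.5],91],
    [[0,0,0],[0,0,0],91],
    [[0,0,0],[0,0,1.5],91],
    [[0,0,0],[0,0,0],91],
    [[0,0,0],[0,0,0],80],
    [[0,0,0],[0,0,0],70],
    [[0,0,0],[0,0,0],62],
    [[0,0,0],[0,0,0],50],
  ],
)

```text
time_s: 25.6
ee_pos: [461.2, 187.0, 16.1]
ee_rot: [-179.9, 0.1, 5.6]
force: [-0.5, 0.2, -0.2]
gripper_width: 59.8
```

>>> servo_tool(
  plan=[
    [[0,0,0],[0,0,0],50],
    [[0,0,0],[0,0,0],50],
    [[0,0,0],[0,0,-8],50],
    [[0,0,0],[0,0,-16],50],
    [[0,0,0],[0,0,-14],50],
    [[0,0,0],[7,14,0],50],
    [[0,0,0],[14,28,0],50],
    [[0,0,0],[18,36,0],50],
    [[0,0,0],[18,36,0],50],
    [[0,0,0],[18,36,0],50],
  ],
)

```text
time_s: 26.85
ee_pos: [553.0, 39.4, 55.4]
ee_rot: [-180.0, 0.1, 5.9]
force: [-1.2, 0.1, -1.3]
gripper_width: 59.3
```

```bash
python3 -c "
from go import *
rows([(621.7,-89.5,54,6.1)],36)"
```

```text
now [553.   39.4  55.4] [-1.8e+02  1.0e-01  5.9e+00] w 59.3 t 26.85 F [-1.2  0.1 -1.3]
[[-0.0, 0.03, -0.05], [11.0, 27.0, 0.2]]
[[-0.0, 0.03, -0.05], [11.0, 27.1, 0.2]]
[[-0.0, 0.03, -0.05], [11.0, 27.1, 0.3]]
[[-0.0, 0.03, -0.05], [11.0, 27.1, 0.3]]
[[-0.0, 0.03, -0.05], [10.9, 27.1, 0.3]]
```

>>> servo_tool(
  plan=[
    [[0,0,0],[11,30,0],50],
    [[0,0,0],[11,28,0],50],
    [[1.5,0,0],[11,26,0],50],
    [[1.7,0,0],[9,18,0],50],
    [[1.5,0,0],[4,8,0],50],
    [[0,0,0],[0,0,0],50],
    [[0,0,0],[0,0,6],50],
    [[0,0,0],[0,0,8],50],
    [[0,0,0],[0,0,0],50],
    [[0,0,0],[0,0,0],50],
  ],
)

```text
time_s: 28.1
ee_pos: [610.2, -76.3, 35.0]
ee_rot: [-175.2, 0.5, 5.6]
force: [-0.1, 0.4, -1.4]
gripper_width: 60.0
```

```bash
python3 -c "
from go import *
rows([(621.7,-89.5,20,6.1,4.9)],36)
from look import snap
d=snap('side','pics/s8.png')
a=d['pixels'][170:310,210:390,::-1]; cv2.imwrite('pics/s8c.png',cv2.resize(a,None,fx=4,fy=4,interpolation=cv2.INTER_CUBIC))"
```

```text
now [610.2 -76.3  35. ] [-175.2    0.5    5.6] w 60.0 t 28.1 F [-0.1  0.4 -1.4]
[[0.13, 0.42, -0.56], [10.2, 15.4, 13.7]]
```

View pics/s8c.png

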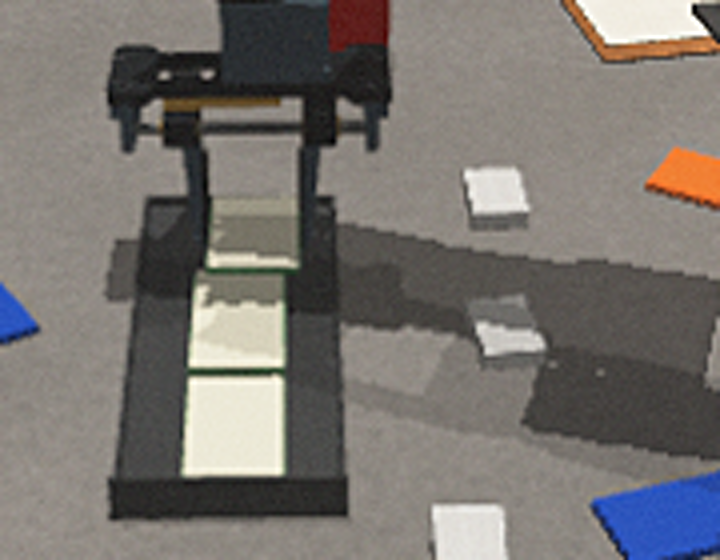

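Short plate held over the row; long and middle undisturbed.

>>> servo_tool(
  plan=[
    [[0,0.3,-0.4],[5,7,0],50],
    [[0,0,0],[3,6,0],50],
    [[0,0,0],[0,0,0],50],
    [[0,0,0],[0,0,6],50],
    [[0,0,0],[0,0,5],50],
    [[0,0,0],[0,0,0],50],
    [[0,0,0],[0,0,2],50],
    [[0,0,0],[0,0,0],50],
    [[0,0,0],[0,0,0],50],
    [[0,0,0],[0,0,0],50],
  ],
)

```text
time_s: 29.4
ee_pos: [620.2, -88.0, 20.4]
ee_rot: [-175.2, 0.1, 6.0]
force: [0.2, -0.0, -1.1]
gripper_width: 59.7
```

```bash
python3 -c "
from go import *
rows([(621.7,-89.5,10.7,6.1,4.9)],36)"
```

```text
now [620.2 -88.   20.4] [-1.752e+02  1.000e-01  6.000e+00] w 59.7 t 29.4 F [ 0.2 -0.  -1.1]
[[0.15, 0.06, -0.1], [1.3, 2.5, 9.5]]
```

>>> servo_tool(
  plan=[
    [[0,0,0],[0.5,1.5,0],50],
    [[0,0,0],[0,0,0],50],
    [[0,0,0],[0,0,4],50],
    [[0,0,0],[0,0,0],50],
    [[0,0,0],[0,0,2.5],50],
    [[0,0,0],[0,0,0],50],
    [[0,0,0],[0,0,1.5],50],
    [[0,0,0],[0,0,0],50],
    [[0,0,0],[0,0,0],50],
    [[0,0,0],[0,0,0],50],
  ],
)

```text
time_s: 30.65
ee_pos: [621.0, -88.8, 11.8]
ee_rot: [-175.3, 0.1, 6.0]
force: [-0.1, -0.2, 1.0]
gripper_width: 59.4
```

>>> servo_tool(
  plan=[
    [[0,0,0],[0,0,0.6],50],
    [[0,0,0],[0,0,0],50],
    [[0,0,0],[0,0,0],61],
    [[0,0,0],[0,0,0],67],
    [[0,0,0],[0,0,0],73],
    [[0,0,0],[0,0,0],76],
    [[0,0,0],[0,0,0],76],
    [[0,0,0],[0,0,-10],76],
    [[0,0,0],[0,0,-25],76],
    [[0,0,0],[0,0,-25],76],
  ],
)

```text
time_s: 31.9
ee_pos: [620.7, -93.6, 72.2]
ee_rot: [-175.2, 0.2, 6.0]
force: [0.2, -0.3, 0.1]
gripper_width: 76.0
```

>>> servo_tool(
  plan=[
    [[0,0,0],[-20,0,-30],76],
    [[0,0,0],[-40,0,-20],76],
    [[0,0,0],[-40,0,0],76],
    [[0,0,0],[-40,0,0],76],
    [[0,0,0],[-40,0,0],76],
    [[0,0,0],[-30,0,0],76],
    [[0,0,0],[-15,0,0],76],
    [[0,0,0],[0,0,0],76],
    [[0,0,0],[0,0,0],76],
    [[0,0,0],[0,0,0],76],
  ],
)

```text
time_s: 33.15
ee_pos: [397.7, -123.8, 131.6]
ee_rot: [-175.6, -0.8, 6.0]
force: [0.4, -0.2, -0.5]
gripper_width: 75.9
```

```bash
python3 -c "
from go import *
from look import snap
print(env.state()['ee_pos'],env.state()['time_s'])
d=snap('top','pics/t9.png'); pickle.dump(d,open('t9.pkl','wb'))
p=d['pixels'].astype(int)
for b in blobs(d,p.min(2)>110,12,300,(200,470,170,320)): print(b)
a=d['pixels'][165:320,215:415,::-1]; cv2.imwrite('pics/t9c.png',cv2.resize(a,None,fx=4,fy=3.8,interpolation=cv2.INTER_CUBIC))
d=snap('side','pics/s9.png'); pickle.dump(d,open('s9.pkl','wb'))
a=d['pixels'][190:330,210:390,::-1]; cv2.imwrite('pics/s9c.png',cv2.resize(a,None,fx=4,fy=4,interpolation=cv2.INTER_CUBIC))
"
```

```text
[ 397.68297454 -123.80302231  131.56070337] 33.15
(array([325., 216.]), np.int32(3199), array([610.6,   9.3]), [np.float64(61.0), np.float64(297.2)], 95.9)
(array([247., 281.]), np.int32(468), array([457.9, 191.3]), [np.float64(41.2), np.float64(61.0)], 94.1)
(array([337., 289.]), np.int32(481), array([440.1, -19.4]), [np.float64(41.7), np.float64(60.9)], 104.7)
```

View pics/t9c.png

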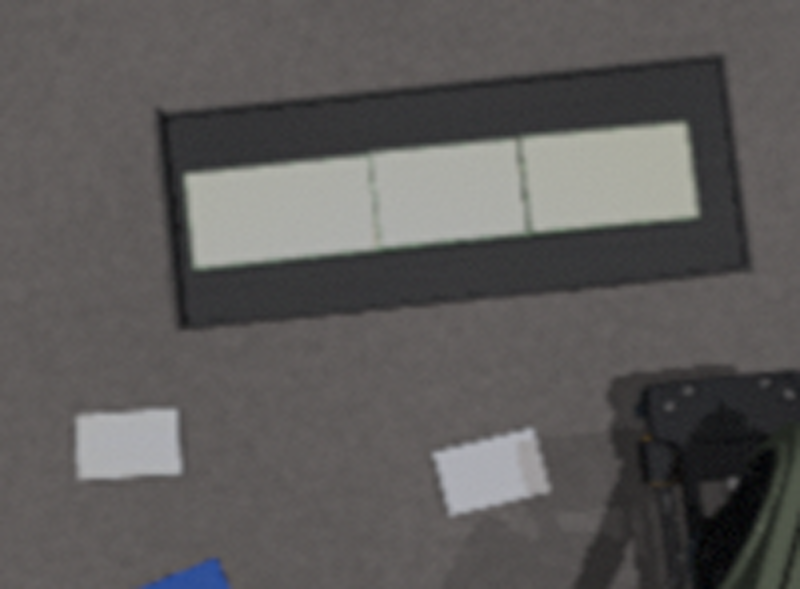

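View pics/s9c.png

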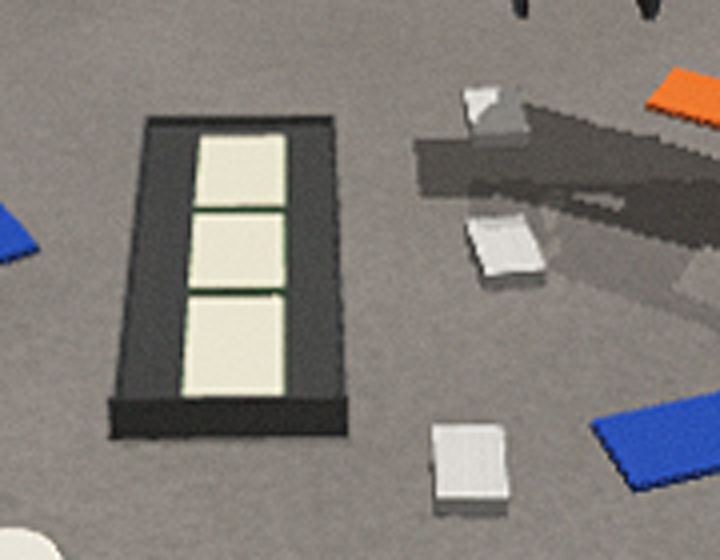

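```bash
python3 -c "
from workcell import env
print(env.job_done())"
```

```text
the job is handed in; nothing more can be done
None
```

I laid the three plates as an overlapping row in the tray and handed the job in at about 33 s. I gripped each plate across its width, lowered it and let go within about 1 mm of rest. The middle and shortest went in tilted by 3.8° and 4.9°.

What the last pictures and readings show:
- **Row:** it measures 297 mm long and 61 mm wide. Its angle of 95.9° matches the tray's 96.1°.
- **Overlaps:** about 31 mm for the middle plate and 32 mm for the shortest.
- **Longest plate:** about 8 mm from the tall end wall, against a limit of 15 mm.
- **Centring:** the row is about 1 to 3 mm off the tray's centre line. The overhead pixel estimate gave the larger figure.
- **Lean:** I did not measure the two leaning angles. I took them from the overlaps and from both seams being visible in the overhead and side pictures.
- **Bottles:** the arm kept well clear of all three, but I did not re-measure their positions at the end.

The overhead and side cameras disagreed by about 1 to 2.5 mm on positions, within the stated calibration. In the overhead fit alone, the tray came out about 5 mm shorter than its nominal length. No check failed.

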